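# Set the charge rate on the battery charger

## Robot

A 6-joint arm with a two-finger parallel gripper is mounted at the origin on the work surface. World frame = base frame: x ahead of the robot, y to its left, z up, the work surface at z = 0. Lengths are in m, angles in rad, forces in N, time in s.
With the tool pointing down it reaches from about 0.275 to 0.825 m from the base axis. Payload 5.2 kg.
Tool frame: the origin (TCP) lies on the centre line of the jaws, within the pads' length; the fingertips stand 17 mm ahead of it and the grasp point (between the pads) lies 2 mm behind it; z points along the fingers, x is the direction in which the jaws open and shut, and the axes are right-handed (so a half turn about z gives the same grasp; the last joint's range is limited). The gripper opens to 93 mm and grips with 3 to 60 N. Pads are 15 mm wide; open, the fingers measure 128 mm over their backs; the gripper's body (75 mm by 188 mm) begins 65 mm behind the grasp point.
Start: joints at [-1.337, 0.259, 1.535, -0, 1.348, -0.203], TCP at [0.233, -0.498, 0.236] pointing down, gripper open.
Joint ranges: [-3.14, 3.14], [-0.91, 2.08], [0.19, 2.58], [-1.22, 4.36], [0.22, 2.71], [-3.12, 3.12]. Speed limits (rad/s): [2.57, 2.57, 3.14, 3.14, 3.14, 3.14].

## Interface

Orientations are given as a rotation vector (axis times angle).
In Python, from cell import ctrl gives the robot as it stands. The module is installed in compiled form; this text tells all that it offers.
- The arm moves only by the shell command python3 -m handwheel 'ROWS' [OPENING] [FORCE]. ROWS is JSON, a list that holds one entry, the list of rows, each a list of 4 numbers: the shift along the tool's x, y, z as a fraction of full scale, then the turn about the tool's z as a fraction of full scale. In form: [[[dx, dy, dz, roll], ...]]. A call has 1 to 12 rows; each row is the pose to reach, as a shift and turn from the pose measured when the call began, along the tool's axes at that moment; what a row does not reach only later rows make up. Full scale, the value 1, is 400 mm for a shift and pi/4 rad for a turn. A row lasts 1/12 s, in which the tool goes at most 41.7 mm and 7.16 degrees, less where a joint would pass 70% of its speed; a pose out of reach is approached as far as the arm can. A call with a number of a shift or a turn outside -1 to 1 is refused whole. A call with a gripper value outside its range is refused whole. OPENING is the opening, from 0 (shut) to 1 (fully open), set as the call begins (- or left out, the last holds). The fingers move at their own pace and stop on an object; FORCE is the grip in N (left out, the last holds). Time passes only in rows, so rows that repeat a pose let the fingers close. It gives the time, the measured TCP pose, the force and the opening at its end, in the units of the state.
- ctrl.state(): the state, without advancing time (a new reading comes with each control period).
- ctrl.snapshot(name): name is "scene" or "top" or "wrist"; returns the picture (384x512x3 uint8, red, green, blue); there is no depth.
- ctrl.camera_model(name): a dict with "fov_y" (degrees; the focal length in pixels is half the picture's height over the tangent of half this angle, whatever the lens; pixels are square), "cx", "cy" (the principal point, pixels), "k1" (the pictures are not rectified: a ray, as slopes to the right and down, at radius r is drawn at 1 + k1 r^2 times it, then the intrinsics apply), "R" (3x3) and "t" (3): a world point X has camera coordinates R X + t. Camera axes: x right, y down, z forward; pixel columns grow to the right and rows downward; lengths in m; the calibration is good to about 2 mm. A picture is of the moment at which its call begins: read the wrist's pose just before it. camera_model takes no time and is no camera call; for the wrist camera it gives the pose at the moment of the call.
- ctrl.finish_job(): hands the job in, once; it reports no verdict.
The state is a dict: "clock": time; "q": joint angles; "qvel": joint speeds; "tau": joint torques, N m; "ee_pos": TCP position; "orientation": TCP orientation; "ft_force": force on the tool from outside, world axes, zero at the start; "torque": the same for the moment, N m; "gripper_width": finger opening in m.
Only numpy, scipy, OpenCV 4.12 (cv2) and the standard library are available. Lean on these libraries where they do the work, as an engineer would, in place of code of your own. Each camera call takes 0.05 s, during which the arm holds its last target.

## Task

Set the battery charger and switch it on: with its power toggle still off, push the handle of the charge-rate selector round with a fingertip, click by click, until its nose points to charge step 5 (the fifth bar, five clicks clockwise from the round off dot), and only then flick the power toggle to on, up the slope of the deck. Push the handle, do not pinch it between the fingers, and leave the tools and parts on and around the charger where they are.

Things in the scene. Friction and masses are not known exactly. Their poses are not given: they have to be found in the camera images.
- charger: Battery charger: blue steel case 250 mm deep (its x, front to back) and 300 mm wide (its y), fixed on the bench. Origin at the centre of its underside, x towards its back, y to its left, z up. Top: a control deck in front, rising at 8 degrees (0.140 rad) towards the back from height 105 mm (115 mm before the origin) to 128 mm (48 mm behind it); behind it a level parts tray at 128 mm, rim 8 mm.
- dial (a point): Point on the deck where the selector's axis meets it, 60 mm left of the deck's middle. Its axes are the deck's: x up the slope, y to the charger's left, z square to the deck. Around it lies a white dial plate 128 mm across, 3 mm thick, with eight black marks 30 degrees apart for the notches: a round dot for off, then seven bars of rising length, clockwise.
- selector (a joint): Angle of the charge-rate selector, rad; 0 is off, growing clockwise seen from above. A notch every 0.5236 rad: charge step k is at k x 0.5236, up to step 7 at 3.665 (stop). It settles into the nearest notch; about 6 N on the bar 34 mm from the axis takes it over the crest half-way to the next notch, and it snaps on into that one. At 0 the nose points 105 degrees counter-clockwise from straight up the slope.
- selector_axis (a point): On the selector's turning axis, at the top of its handle, 31 mm above the deck. The handle is a black bar 14 mm wide on a hub 36 mm across and 21 mm high; the bar runs from 20 mm behind the axis to 48 mm before it (the nose), its sides from 4 to 30 mm above the deck. A white line on top runs to the nose. The handle counts as pinched when the fingers press on both its long sides at once.
- selector_nose (a point): The end of the selector handle's nose, 48 mm from the turning axis, half-way up the handle (17.5 mm above the deck).
- power (a joint): Angle of the power toggle, rad: 0 is off (bat leaning down the slope, towards the front of the charger), 0.6 is on (leaning up the slope, towards its back). At 0.3 it stands square to the deck; past that it snaps over, and it stays at either end; about 3 to 4 N at the tip moves it.
- power_tip (a point): The end of the toggle's steel bat, 36 mm from its pivot (10 mm above the deck, 90 mm right of the deck's middle); the bat is 12 mm thick near its end, 7 mm at its root. The tip is about 44 mm above the deck at off and on and travels 21 mm front to back.
- meter (a point): Middle of a flat round meter, on its face: 68 mm across, 8 mm high on the deck, 72 mm up the slope from the toggle. Two fuse caps, 18 mm across and 10 mm high, stand left of it near the deck's upper edge. Nothing to do with these.
- fuse_jar_mid (a point): Bystander: clear jar with a black cap, 36 mm across, 48 mm high, standing on the charger's tray; the point is half-way up it.
- socket_mid (a point): Bystander: steel wrench socket, 29 mm across, 38 mm high, standing on the charger's tray; the point is half-way up it.
- post_brush_mid (a point): Bystander: steel battery-post brush, 34 mm across, 60 mm high, standing on the bench before the charger; the point is half-way up it.
- wrench_mid (a point): Bystander: steel open-ended wrench 150 mm long, flat on the bench before the charger; the point is near its middle.
- screwdriver_mid (a point): Bystander: screwdriver with a black handle, 200 mm long, on the bench to the right of the charger; the point is near its middle.
- spray_can_mid (a point): Bystander: spray can 52 mm across, 150 mm high, on the bench to the left of the charger; the point is half-way up it.
- tape_measure_mid (a point): Bystander: grey tape measure about 68 x 34 x 60 mm, on the bench to the right of the charger; the point is half-way up it.
- bearing_mid (a point): Bystander: steel bearing ring, 62 mm across, 16 mm high, flat on the bench to the left of the charger; the point is half-way up it.

How it is judged:
By the outcome, as a careful person would: the job done as asked, in the order asked, and still so for the second after the job is handed in, with the robot touching nothing.
It also fails if it takes over 58 s, if anything falls off the work surface, if the arm or the gripper's body presses on something with over 40 N, if the wrist force passes 120 N, or if a joint passes its speed limit or range.

## Working session

There is one attempt and no reset: what is moved stays moved. The work goes in short steps, Python scripts to look and compute and a shell command to move; the robot and the scene stay as the last step left them, time stands still between calls to the robot, and variables do not carry over. Pictures are saved under pics/ and viewed, and the job is handed in when it is done.

```bash
mkdir -p pics; ls
cat > h.py <<'E'
import numpy as np, cv2
from cell import ctrl
def snap(name,fn):
    m=ctrl.camera_model(name); im=ctrl.snapshot(name)
    cv2.imwrite('pics/'+fn,cv2.cvtColor(im,cv2.COLOR_RGB2BGR)); return im,m
def K(m):
    f=192/np.tan(np.radians(m['fov_y'])/2); return f
def ray(m,u,v):
    f=K(m); x=(u-m['cx'])/f; y=(v-m['cy'])/f
    rd=np.hypot(x,y); r=rd
    for _ in range(30): r=rd/(1+m['k1']*r*r)
    s=r/rd if rd>0 else 1
    R=np.array(m['R']);t=np.array(m['t'])
    d=R.T@np.array([x*s,y*s,1]); return -R.T@t,d
def plane(m,u,v,z):
    o,d=ray(m,u,v); return o+d*(z-o[2])/d[2]
def proj(m,X):
    c=np.array(m['R'])@np.array(X)+np.array(m['t']); a=c[0]/c[2];b=c[1]/c[2]
    k=1+m['k1']*(a*a+b*b); f=K(m); return np.array([m['cx']+f*a*k,m['cy']+f*b*k])
E
python3 - <<'E'
from h import *
import json
for n in('scene','top','wrist'):
    im,m=snap(n,n+'0.png'); print(n,{k:np.round(v,4).tolist() for k,v in m.items() if k!='name'})
s=ctrl.state(); print({k:np.round(v,3).tolist() for k,v in s.items()})
import pickle
pickle.dump({n:ctrl.camera_model(n) for n in('scene','top')},open('cams.pkl','wb'))
E
```

```text
pics
scene {'fov_y': 55.042, 'cx': 256.3875, 'cy': 189.4217, 'k1': -0.0385, 'R': [[0.8911, 0.4533, -0.0228], [0.2551, -0.5417, -0.8009], [-0.3754, 0.7079, -0.5983]], 't': [-0.5256, -0.0508, 1.1678]}
top {'fov_y': 47.2204, 'cx': 256.7074, 'cy': 196.2554, 'k1': -0.0835, 'R': [[-0.004, -0.9999, 0.0102], [-0.9964, 0.0031, -0.0841], [0.0841, -0.0105, -0.9964]], 't': [0.0142, 0.58, 1.1788]}
wrist {'fov_y': 62.2612, 'cx': 247.3309, 'cy': 195.6686, 'k1': -0.0844, 'R': [[0.4226, -0.9063, -0.0005], [-0.8667, -0.4042, 0.2923], [-0.2651, -0.1231, -0.9563]], 't': [-0.5505, -0.0338, 0.3917]}
{'clock': 0.15, 'q': [-1.337, 0.259, 1.536, -0.0, 1.348, -0.203], 'qvel': [-0.001, -0.003, -0.002, 0.003, 0.002, 0.001], 'tau': [0.002, -43.765, -28.423, 0.072, 0.038, -0.0], 'ee_pos': [0.233, -0.498, 0.235], 'orientation': [-2.649, 1.687, 0.002], 'ft_force': [0.437, -0.186, -0.233], 'torque': [0.019, 0.003, 0.035], 'gripper_width': 0.093}
```

View pics/scene0.png

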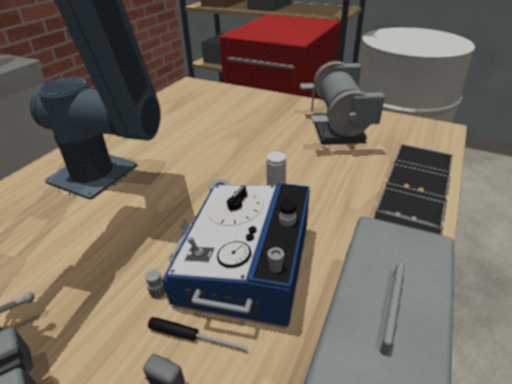

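View pics/top0.png

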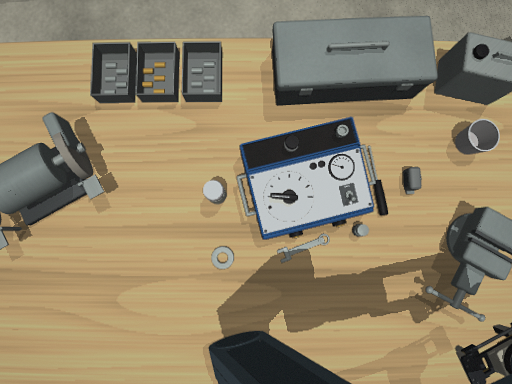

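View pics/wrist0.png

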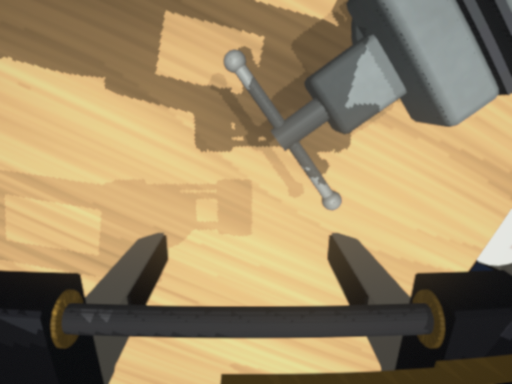

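Run:
```python
import cv2
a=cv2.imread('pics/top0.png')[105:275,190:430]; cv2.imwrite('pics/topz.png',cv2.resize(a,None,fx=3.3,fy=3.3,interpolation=cv2.INTER_CUBIC))
a=cv2.imread('pics/scene0.png')[140:360,135:325]; cv2.imwrite('pics/scenez.png',cv2.resize(a,None,fx=2.7,fy=2.7,interpolation=cv2.INTER_CUBIC))
```

```text
(no output)
```

View pics/topz.png

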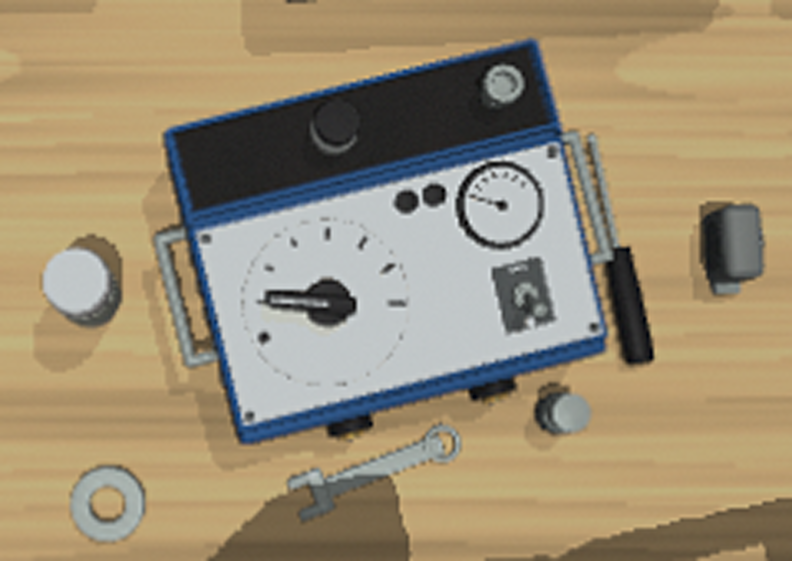

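View pics/scenez.png

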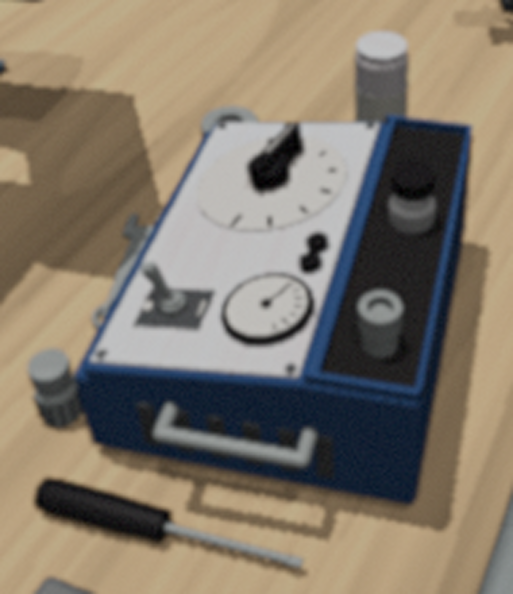

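Run:
```python
from h import *
import pickle
M=pickle.load(open('cams.pkl','rb'));t=M['top'];s=M['scene']
tz=lambda u,v:((u+.5)/3.3-.5+190,(v+.5)/3.3-.5+105)
sz=lambda u,v:((u+.5)/2.7-.5+135,(v+.5)/2.7-.5+140)
P={}
for n,(u,v),z in [('backL',(166,131),.136),('backR',(537,41),.136),('fR',(606,338),.105),('fL',(240,432),.105),
  ('meter',(501,205),.12+.008),('jar',(337,120),.128+.048),('sock',(504,83),.128+.038),
  ('dialtop',(327,218),.125),('dialL',(243,300),.118),('dialR',(409,302),.118),('dialbot',(327,386),.11),('dot',(264,337),.117),('b4',(327,233),.124),('b7',(397,303),.12),('nose',(262,299),.14),('togbase',(524,295),.118)]:
    P[n]=plane(t,*tz(u,v),z); print('T',n,np.round(P[n],4))
for n,(u,v),z in [('backL',(470,126),.136),('backR',(418,386),.136),('meter',(267,306),.128),('fR',(85,372),.105)]:
    print('S',n,np.round(plane(s,*sz(u,v),z),4))
v=P['backL']-P['backR']; print(np.linalg.norm(v),np.degrees(np.arctan2(v[1],v[0]))-90)
v=P['fL']-P['fR']; print(np.linalg.norm(v),np.degrees(np.arctan2(v[1],v[0]))-90)
```

```text
T backL [0.7016 0.0549 0.136 ]
T backR [ 0.7722 -0.231   0.136 ]
T fR [ 0.5444 -0.2867  0.105 ]
T fL [ 0.4731 -0.0009  0.105 ]
T meter [ 0.6455 -0.2015  0.128 ]
T jar [ 0.7014 -0.0718  0.176 ]
T sock [ 0.7318 -0.1981  0.166 ]
T dialtop [ 0.636  -0.0679  0.125 ]
T dialL [ 0.5739 -0.0034  0.118 ]
T dialR [ 0.5719 -0.1309  0.118 ]
T dialbot [ 0.508  -0.0679  0.11  ]
T dot [ 0.5455 -0.0194  0.117 ]
T b4 [ 0.6246 -0.0679  0.124 ]
T b7 [ 0.571  -0.1213  0.12  ]
T nose [ 0.5727 -0.0171  0.14  ]
T togbase [ 0.5771 -0.2199  0.118 ]
S backL [0.7046 0.0502 0.136 ]
S backR [ 0.7734 -0.2279  0.136 ]
S meter [ 0.6473 -0.2029  0.128 ]
S fR [ 0.552  -0.2944  0.105 ]
0.2945078931395524 13.866867950090693
0.2945119219716502 14.008827986556199
```

```bash
cat >> h.py <<'E'
from scipy.spatial.transform import Rotation as Ro
yaw=np.radians(13.9); O=np.array([.619,-.117,0])
cx=np.array([np.cos(yaw),np.sin(yaw),0]); cy=np.array([-np.sin(yaw),np.cos(yaw),0]); cz=np.array([0,0,1.])
sl=np.radians(8); ux=np.cos(sl)*cx+np.sin(sl)*cz; un=-np.sin(sl)*cx+np.cos(sl)*cz
def deck(x,y,h=0): # x charger, y, height square to deck
    return O+x*cx+y*cy+(.105+(x+.115)*np.tan(sl))*cz+h*un
dial=deck(-.0335,.060)
def delta(target,yawdeg=None,s=None):
    s=s or ctrl.state(); R=Ro.from_rotvec(s['orientation']).as_matrix()
    d=R.T@(np.array(target)-np.array(s['ee_pos']))/.4
    y0=np.degrees(np.arctan2(R[1,0],R[0,0])); 
    r=0 if yawdeg is None else -((yawdeg-y0+180)%360-180)/45
    print('pos',np.round(s['ee_pos'],4),'yaw',round(y0,1),'F',np.round(s['ft_force'],1),'q',np.round(s['q'],2),'t',round(s['clock'],2),'w',round(s['gripper_width'],4))
    print('   delta frac',np.round(d,4),'roll',round(r,3)); return d,r
def selpos(ang,r,off,h): # nose dir ang deg CCW from upslope; point at radius r, offset off to CCW side, tip height h
    a=np.radians(ang); n=np.cos(a)*ux+np.sin(a)*cy; w=-np.sin(a)*ux+np.cos(a)*cy
    return dial+r*n+off*w+h*un
E
python3 -m handwheel '[[[0,0,-0.2,-1],[0,0,-0.2,-1],[0,0,-0.2,-1],[0,0,-0.2,-1],[0,0,-0.2,-1],[0,0,-0.2,-1],[0,0,-0.2,-1]]]' 0
python3 - <<'E'
from h import *
print(dial, dial+.031*un)
m=ctrl.camera_model('wrist'); s=ctrl.state(); R=Ro.from_rotvec(s['orientation']).as_matrix()
print('cam in tool',R.T@(-np.array(m['R']).T@np.array(m['t'])-np.array(s['ee_pos'])), 'cam z in tool',R.T@np.array(m['R'])[2])
T=selpos(75,.042,.035,.012); T=T+np.array([0,0,.017+.1])
print(T); delta(T,75+13.9)
E
```

```text
clock: 0.73
ee_pos: [0.2326, -0.4979, 0.3147]
orientation: [-3.094, 0.534, 0.001]
ft_force: [-0.2, 0.6, 0.1]
gripper_width: 0.0508
[ 0.57206732 -0.06680465  0.11645408] [ 0.56787929 -0.06784108  0.14715239]
cam in tool [ 0.00055073 -0.08111895 -0.14923862] cam z in tool [8.63867379e-04 2.93453968e-01 9.55972815e-01]
[ 0.53647557 -0.02448806  0.24214508]
pos [ 0.2326 -0.4979  0.3147] yaw -19.6 F [-0.2  0.6  0.1] q [-1.34  0.22  1.4   0.    1.53 -0.99] t 0.73 w 0.0508
   delta frac [ 0.3189 -1.3694  0.1834] roll -2.411
```

```bash
python3 -m handwheel '[[[0.16,-0.7,0,-1],[0.16,-0.7,0,-1],[0.16,-0.7,0,-1],[0.16,-0.7,0,-1],[0.16,-0.7,0,-1],[0.16,-0.7,0,-1],[0.16,-0.7,0,-1],[0.16,-0.7,0,-1]]]'
python3 - <<'E'
from h import *
T=selpos(75,.042,.035,.012); T=T+np.array([0,0,.017+.1])
delta(T,75+13.9)
E
```

```text
clock: 1.4
ee_pos: [0.3892, -0.2499, 0.3153]
orientation: [-3.058, -0.703, -0.004]
ft_force: [-0.2, -0.9, -0.6]
gripper_width: 0.0014
pos [ 0.3892 -0.2499  0.3153] yaw 25.9 F [-0.2 -0.9 -0.6] q [-0.82  0.05  1.59  0.    1.5  -1.27] t 1.4 w 0.0014
   delta frac [ 0.5765 -0.3456  0.186 ] roll -1.4
```

```bash
python3 -m handwheel '[[[0.58,-0.35,0.1,-1],[0.58,-0.35,0.1,-1],[0.58,-0.35,0.1,-1],[0.58,-0.35,0.1,-1],[0.58,-0.35,0.1,-1],[0.58,-0.35,0.1,-1],[0.58,-0.35,0.1,-1],[0.58,-0.35,0.1,-1]]]'
python3 - <<'E'
from h import *
T=selpos(75,.042,.035,.012); T=T+np.array([0,0,.017+.1])
delta(T,75+13.9)
E
```

```text
clock: 2.07
ee_pos: [0.5384, -0.0182, 0.275]
orientation: [-2.549, -1.826, -0.007]
ft_force: [-0.7, -0.3, 0.5]
gripper_width: 0.0005
pos [ 0.5384 -0.0182  0.275 ] yaw 71.2 F [-0.7 -0.3  0.5] q [-0.25  0.21  1.5   0.01  1.43 -1.49] t 2.07 w 0.0005
   delta frac [-0.0171  0.0008  0.0819] roll -0.392
```

```bash
python3 -m handwheel '[[[-0.017,0,0.06,-0.39],[-0.017,0,0.06,-0.39],[-0.017,0,0.06,-0.39],[-0.017,0,0.06,-0.39],[-0.017,0,0.06,-0.39]]]'
python3 - <<'E'
from h import *
import pickle
im,m=snap('wrist','wrist1.png'); pickle.dump(m,open('w1.pkl','wb'))
snap('top','top1.png')
T=selpos(75,.042,.035,.012); T=T+np.array([0,0,.017])
delta(T,75+13.9)
print(T,proj(m,dial+.031*un),proj(m,selpos(75,.048,0,.0175)),proj(m,selpos(75,.048,0,.03)))
E
```

```text
clock: 2.48
ee_pos: [0.536, -0.0254, 0.2509]
orientation: [-2.245, -2.19, -0.007]
ft_force: [0.4, -0.9, 0.3]
gripper_width: 0.0006
pos [ 0.5361 -0.0251  0.2511] yaw 88.6 F [ 0.1 -0.7  0.5] q [-0.26  0.22  1.54  0.01  1.38 -1.81] t 2.58 w 0.0005
   delta frac [-0.0003  0.0008  0.2725] roll -0.006
[ 0.53647557 -0.02448806  0.14214508] [199.84040907 236.30319192] [255.22843495 232.31869396] [255.13754426 236.30004279]
```

View pics/wrist1.png

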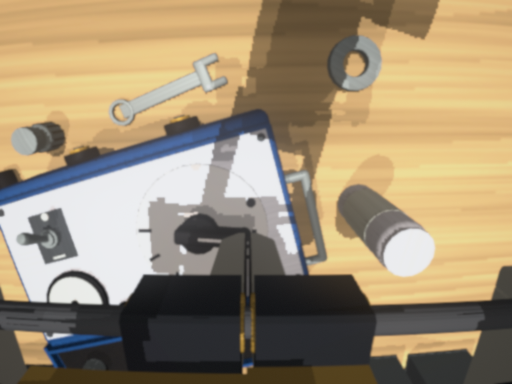

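View pics/top1.png

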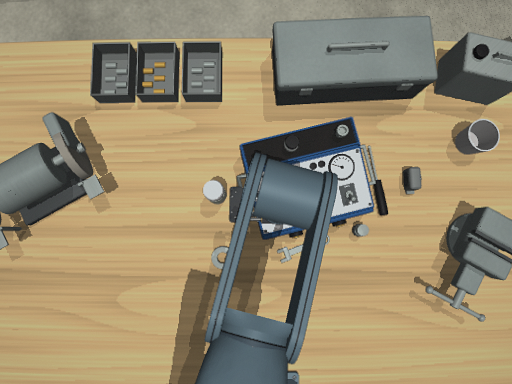

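Run:
```python
from h import *
import pickle
m=pickle.load(open('w1.pkl','rb'))
s=ctrl.state()
for dx in(-.0175,0,.0175):
  for dy in (-.0075,.0075):
    R=Ro.from_rotvec(s['orientation']).as_matrix()
    print(dx,dy,proj(m,np.array(s['ee_pos'])+R@[dx,dy,.017]))
a=cv2.imread('pics/wrist1.png')[150:384,120:380]; cv2.imwrite('pics/w1z.png',cv2.resize(a,None,fx=2.5,fy=2.5,interpolation=cv2.INTER_CUBIC))
```

```text
-0.0175 -0.0075 [218.86462423 234.76368203]
-0.0175 0.0075 [219.62623641 258.31266461]
0 -0.0075 [249.62584112 234.76772577]
0 0.0075 [249.59532207 258.33355692]
0.0175 -0.0075 [280.38224249 234.70962177]
0.0175 0.0075 [279.55996353 258.25933648]
```

View pics/w1z.png

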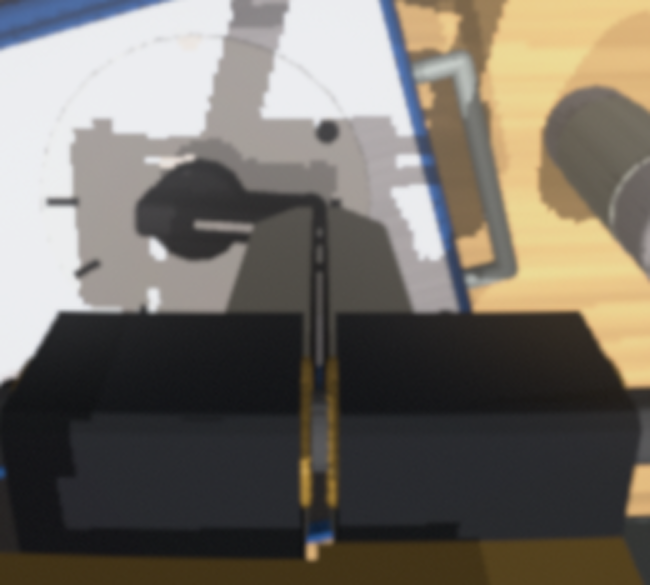

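```bash
python3 -m handwheel '[[[-0.01,0,0.265,0],[-0.01,0,0.265,0],[-0.01,0,0.265,0],[-0.01,0,0.265,0]]]'
python3 - <<'E'
from h import *
for ang in (75,69,63,57,51,47): 
    T=selpos(ang,.038,.0145,.014)+np.array([0,0,.017]); print(ang);delta(T,ang+13.9)
E
```

```text
clock: 2.92
ee_pos: [0.5325, -0.028, 0.1403]
orientation: [-2.241, -2.183, -0.0]
ft_force: [-1.5, 0.6, -0.3]
gripper_width: 0.0006
75
pos [ 0.5325 -0.028   0.1403] yaw 88.5 F [-1.5  0.6 -0.3] q [-0.27  0.32  1.7   0.01  1.13 -1.81] t 2.92 w 0.0006
   delta frac [-0.0009  0.0599 -0.0167] roll -0.009
69
pos [ 0.5325 -0.028   0.1403] yaw 88.5 F [-1.5  0.6 -0.3] q [-0.27  0.32  1.7   0.01  1.13 -1.81] t 2.92 w 0.0006
   delta frac [ 0.0025  0.0698 -0.0182] roll 0.124
63
pos [ 0.5325 -0.028   0.1403] yaw 88.5 F [-1.5  0.6 -0.3] q [-0.27  0.32  1.7   0.01  1.13 -1.81] t 2.92 w 0.0006
   delta frac [ 0.0047  0.0801 -0.0198] roll 0.258
57
pos [ 0.5325 -0.028   0.1403] yaw 88.5 F [-1.5  0.6 -0.3] q [-0.27  0.32  1.7   0.01  1.13 -1.81] t 2.92 w 0.0006
   delta frac [ 0.0059  0.0906 -0.0213] roll 0.391
51
pos [ 0.5325 -0.028   0.1403] yaw 88.5 F [-1.5  0.6 -0.3] q [-0.27  0.32  1.7   0.01  1.13 -1.81] t 2.92 w 0.0006
   delta frac [ 0.0059  0.1011 -0.0229] roll 0.524
47
pos [ 0.5325 -0.028   0.1403] yaw 88.5 F [-1.5  0.6 -0.3] q [-0.27  0.32  1.7   0.01  1.13 -1.81] t 2.92 w 0.0006
   delta frac [ 0.0053  0.1081 -0.0238] roll 0.613
```

```bash
python3 -m handwheel '[[[0,0.04,-0.016,0],[0,0.054,-0.017,0],[0,0.06,-0.017,0],[0.001,0.065,-0.018,0.06],[0.0025,0.07,-0.018,0.12],[0.004,0.075,-0.019,0.19],[0.005,0.08,-0.02,0.26],[0.0055,0.085,-0.0205,0.32],[0.006,0.09,-0.021,0.39],[0.006,0.096,-0.022,0.46],[0.006,0.1,-0.023,0.52],[0.006,0.1,-0.023,0.52]]]'
python3 - <<'E'
from h import *
snap('wrist','wrist2.png')
for ang in (51,45,33,21,17): 
    T=selpos(ang,.038,.0145,.014)+np.array([0,0,.017]); print(ang);delta(T,ang+13.9)
E
```

```text
clock: 3.92
ee_pos: [0.5736, -0.0269, 0.1507]
orientation: [-2.641, -1.682, 0.001]
ft_force: [0.5, -0.0, 0.7]
gripper_width: 0.0008
51
pos [ 0.5733 -0.0269  0.1505] yaw 65.1 F [-0.8  0.4 -0.3] q [-0.25  0.37  1.59  0.01  1.19 -1.38] t 3.97 w 0.0004
   delta frac [-0.     -0.0007  0.0036] roll 0.005
45
pos [ 0.5733 -0.0269  0.1505] yaw 65.1 F [-0.8  0.4 -0.3] q [-0.25  0.37  1.59  0.01  1.19 -1.38] t 3.97 w 0.0004
   delta frac [0.0032 0.0093 0.0021] roll 0.139
33
pos [ 0.5733 -0.0269  0.1505] yaw 65.1 F [-0.8  0.4 -0.3] q [-0.25  0.37  1.59  0.01  1.19 -1.38] t 3.97 w 0.0004
   delta frac [ 0.0063  0.0302 -0.0006] roll 0.405
21
pos [ 0.5733 -0.0269  0.1505] yaw 65.1 F [-0.8  0.4 -0.3] q [-0.25  0.37  1.59  0.01  1.19 -1.38] t 3.97 w 0.0004
   delta frac [ 0.0049  0.0512 -0.003 ] roll 0.672
17
pos [ 0.5733 -0.0269  0.1505] yaw 65.1 F [-0.8  0.4 -0.3] q [-0.25  0.37  1.59  0.01  1.19 -1.38] t 3.97 w 0.0004
   delta frac [ 0.0035  0.0582 -0.0037] roll 0.761
```

View pics/wrist2.png

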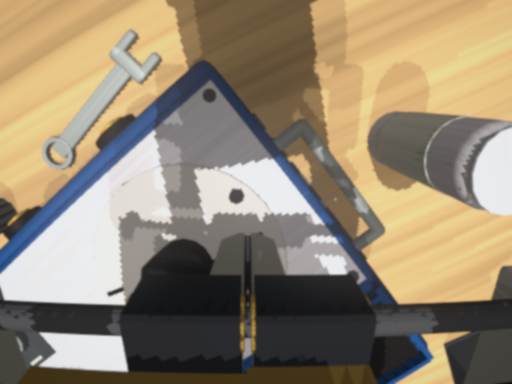

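```bash
python3 -m handwheel '[[[0.002,0.005,0.002,0.07],[0.003,0.01,0.002,0.14],[0.005,0.015,0.001,0.21],[0.006,0.02,0.001,0.27],[0.006,0.025,0,0.34],[0.006,0.03,0,0.4],[0.006,0.035,-0.001,0.47],[0.006,0.04,-0.002,0.54],[0.006,0.046,-0.002,0.6],[0.005,0.051,-0.003,0.67],[0.005,0.051,-0.003,0.67]]]'
python3 - <<'E'
from h import *
snap('wrist','wrist3.png');snap('scene','scene3.png')
for ang in (21,15,3,-9): 
    T=selpos(ang,.038,.0145,.014)+np.array([0,0,.017]); print(ang);delta(T,ang+13.9)
a=cv2.imread('pics/scene3.png')[140:360,135:325]; cv2.imwrite('pics/scene3z.png',cv2.resize(a,None,fx=2.7,fy=2.7,interpolation=cv2.INTER_CUBIC))
E
```

```text
clock: 4.88
ee_pos: [0.5932, -0.0338, 0.1524]
orientation: [-2.988, -0.941, 0.003]
ft_force: [0.1, -0.0, -0.7]
gripper_width: 0.0002
21
pos [ 0.5928 -0.0337  0.1521] yaw 35.1 F [-0.4  0.1 -0.5] q [-0.25  0.41  1.54  0.01  1.21 -0.86] t 4.98 w 0.0006
   delta frac [-0.0001 -0.0001  0.0014] roll 0.005
15
pos [ 0.5928 -0.0337  0.1521] yaw 35.1 F [-0.4  0.1 -0.5] q [-0.25  0.41  1.54  0.01  1.21 -0.86] t 4.98 w 0.0006
   delta frac [0.003  0.01   0.0003] roll 0.138
3
pos [ 0.5928 -0.0337  0.1521] yaw 35.1 F [-0.4  0.1 -0.5] q [-0.25  0.41  1.54  0.01  1.21 -0.86] t 4.98 w 0.0006
   delta frac [ 0.0061  0.0309 -0.0014] roll 0.405
-9
pos [ 0.5928 -0.0337  0.1521] yaw 35.1 F [-0.4  0.1 -0.5] q [-0.25  0.41  1.54  0.01  1.21 -0.86] t 4.98 w 0.0006
   delta frac [ 0.0048  0.0521 -0.0025] roll 0.672
```

View pics/wrist3.png

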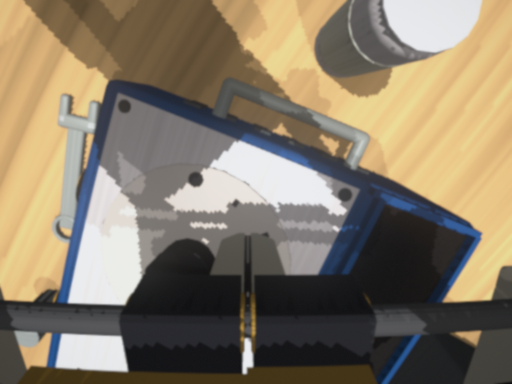

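View pics/scene3z.png

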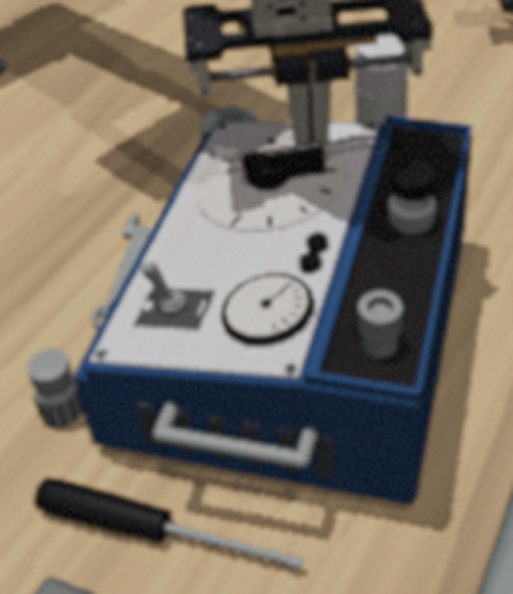

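```bash
python3 -m handwheel '[[[0.002,0.005,0,0.07],[0.003,0.01,0,0.14],[0.005,0.015,0,0.21],[0.006,0.02,-0.001,0.27],[0.006,0.025,-0.001,0.34],[0.006,0.03,-0.001,0.4],[0.006,0.035,-0.002,0.47],[0.006,0.04,-0.002,0.54],[0.006,0.046,-0.002,0.6],[0.005,0.051,-0.002,0.67],[0.005,0.051,-0.002,0.67]]]'
python3 - <<'E'
from h import *
snap('scene','scene4.png')
for ang in (-15,-27,-39): 
    T=selpos(ang,.038,.0145,.014)+np.array([0,0,.017]); print(ang);delta(T,ang+13.9)
m=ctrl.camera_model('scene')
for k in (2,3,4,5):
  p=proj(m,selpos(105-30*k,.048,0,.03)); print(k,(p-[135,140]+.5)*2.7-.5)
a=cv2.imread('pics/scene4.png')[140:360,135:325]; cv2.imwrite('pics/scene4z.png',cv2.resize(a,None,fx=2.7,fy=2.7,interpolation=cv2.INTER_CUBIC))
E
```

```text
clock: 5.9
ee_pos: [0.6064, -0.0492, 0.153]
orientation: [-3.13, -0.137, 0.007]
ft_force: [0.0, 0.3, -0.3]
gripper_width: 0.0004
-15
pos [ 0.6062 -0.0493  0.1529] yaw 5.1 F [ 0.5  0.1 -0.4] q [-0.27  0.43  1.5   0.01  1.22 -0.36] t 5.95 w 0.0006
   delta frac [ 0.0036  0.011  -0.0003] roll 0.138
-27
pos [ 0.6062 -0.0493  0.1529] yaw 5.1 F [ 0.5  0.1 -0.4] q [-0.27  0.43  1.5   0.01  1.22 -0.36] t 5.95 w 0.0006
   delta frac [ 0.0068  0.032  -0.0005] roll 0.405
-39
pos [ 0.6062 -0.0493  0.1529] yaw 5.1 F [ 0.5  0.1 -0.4] q [-0.27  0.43  1.5   0.01  1.22 -0.36] t 5.95 w 0.0006
   delta frac [ 0.0056  0.0532 -0.0001] roll 0.672
2 [312.87389243 127.17057946]
3 [321.116558   142.47372622]
4 [313.92255146 160.89049849]
5 [292.33348037 177.3067711 ]
```

View pics/scene4z.png

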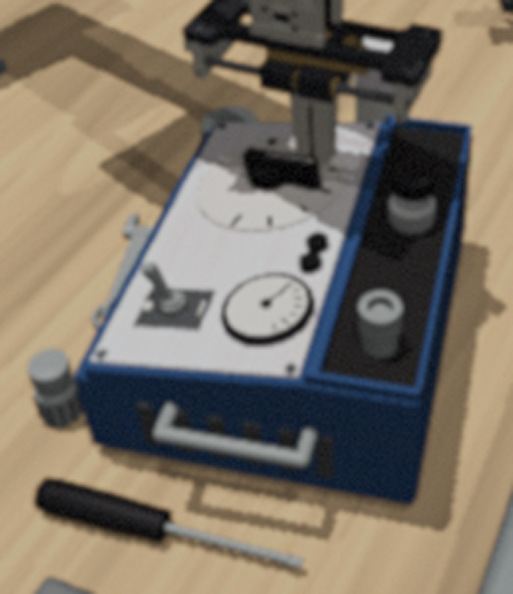

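```bash
python3 -m handwheel '[[[0.002,0.005,0,0.07],[0.003,0.01,0,0.14],[0.005,0.015,0,0.21],[0.006,0.02,0,0.27],[0.007,0.025,0,0.34],[0.007,0.03,0,0.4],[0.007,0.035,0,0.47],[0.007,0.04,0,0.54],[0.006,0.046,0,0.6],[0.006,0.051,0,0.64],[0.006,0.051,0,0.64]]]'
python3 -m handwheel '[[[0,-0.05,0,0],[0,-0.05,0,0],[0,-0.05,-0.25,0],[0,-0.05,-0.25,0],[0,-0.05,-0.25,0],[0,-0.05,-0.25,0]]]'
python3 - <<'E'
from h import *
snap('scene','scene5.png');snap('wrist','wrist5.png')
m=ctrl.camera_model('scene')
for k in (3,4,5,6):
  p=proj(m,selpos(105-30*k,.048,0,.03)); print(k,(p-[135,140]+.5)*2.7-.5)
a=cv2.imread('pics/scene5.png')[140:360,135:325]; cv2.imwrite('pics/scene5z.png',cv2.resize(a,None,fx=2.7,fy=2.7,interpolation=cv2.INTER_CUBIC))
delta([0,0,0])
E
```

```text
clock: 6.87
ee_pos: [0.6104, -0.0695, 0.1528]
orientation: [-3.069, 0.64, 0.011]
ft_force: [-0.2, -0.0, 0.1]
gripper_width: 0.0008
clock: 7.37
ee_pos: [0.6212, -0.0532, 0.2588]
orientation: [-3.071, 0.637, -0.005]
ft_force: [1.1, -0.3, 0.9]
gripper_width: 0.0007
3 [321.116558   142.47372622]
4 [313.92255146 160.89049849]
5 [292.33348037 177.3067711 ]
6 [262.19541738 186.67695152]
pos [ 0.6189 -0.0525  0.2534] yaw -23.5 F [ 0.2  0.4 -0.2] q [-0.27  0.38  1.32  0.01  1.45  0.14] t 7.47 w 0.0005
   delta frac [-1.4672  0.4996  0.6406] roll 0
```

View pics/scene5z.png

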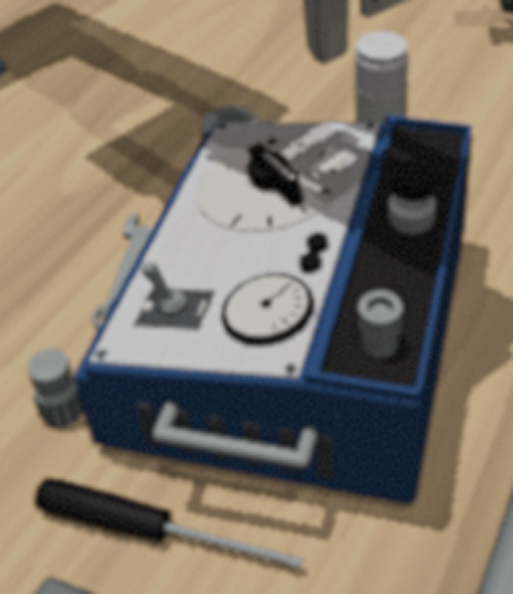

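View pics/wrist5.png

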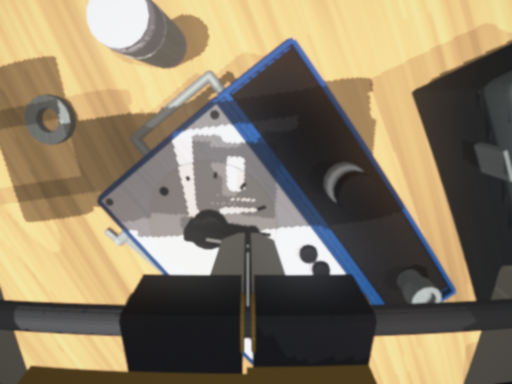

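```bash
cat >> h.py <<'E'
def togpos(x,h): # x along slope from pivot, h above deck
    return deck(-.065,-.09)+x*ux+h*un+np.array([0,0,.017])
E
python3 - <<'E'
from h import *
print(togpos(-.040,.030)); delta(togpos(-.040,.030)+[0,0,.1],-76.1)
E
```

```text
[ 0.53502024 -0.23049791  0.15316816]
pos [ 0.6189 -0.0525  0.2534] yaw -23.5 F [ 0.2  0.4 -0.2] q [-0.27  0.38  1.32  0.01  1.45  0.14] t 7.47 w 0.0005
   delta frac [-0.015   0.4917 -0.0018] roll 1.169
```

```bash
python3 -m handwheel '[[[-0.015,0.49,0,1],[-0.015,0.49,0,1],[-0.015,0.49,0,1],[-0.015,0.49,0,1],[-0.015,0.49,0,1],[-0.015,0.49,0,1],[-0.015,0.49,0,1],[-0.015,0.49,0,1]]]'
python3 - <<'E'
from h import *
import pickle
im,m=snap('wrist','wrist6.png');pickle.dump(m,open('w6.pkl','wb'));snap('scene','scene6.png');snap('top','top6.png')
delta(togpos(-.040,.030),-76.1)
print('toggle tip off/on',[proj(m,deck(-.065,-.09,.010)+.036*(np.cos(.3)*un+s*np.sin(.3)*ux)) for s in (-1,1)])
for k in (4,5,6): print(k,proj(m,selpos(105-30*k,.048,0,.03)),proj(m,selpos(105-30*k,.058,0,.003)))
a=cv2.imread('pics/scene6.png')[140:260,150:300]; cv2.imwrite('pics/scene6z.png',cv2.resize(a,None,fx=4.5,fy=4.5,interpolation=cv2.INTER_CUBIC))
E
```

```text
clock: 8.13
ee_pos: [0.5337, -0.2304, 0.2501]
orientation: [-2.592, 1.769, 0.018]
ft_force: [0.3, -0.5, -0.7]
gripper_width: 0.0007
pos [ 0.5347 -0.2294  0.2511] yaw -68.4 F [0.8 0.4 0.3] q [-0.6   0.31  1.42  0.    1.42  0.59] t 8.28 w 0.0005
   delta frac [ 0.0052 -0.0003  0.2449] roll 0.172
toggle tip off/on [array([252.42750744, 169.58305882]), array([256.16861286, 143.50495013])]
4 [82.59911845 26.93347228] [101.87280661  16.02874508]
5 [110.99416364  47.41103159] [133.21463671  38.99155437]
6 [127.43309939  78.97886628] [150.70272441  74.1380601 ]
```

View pics/wrist6.png

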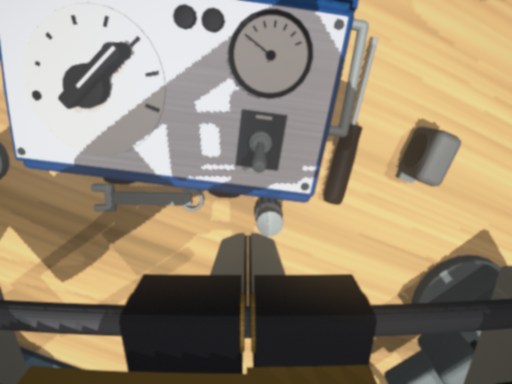

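View pics/scene6z.png

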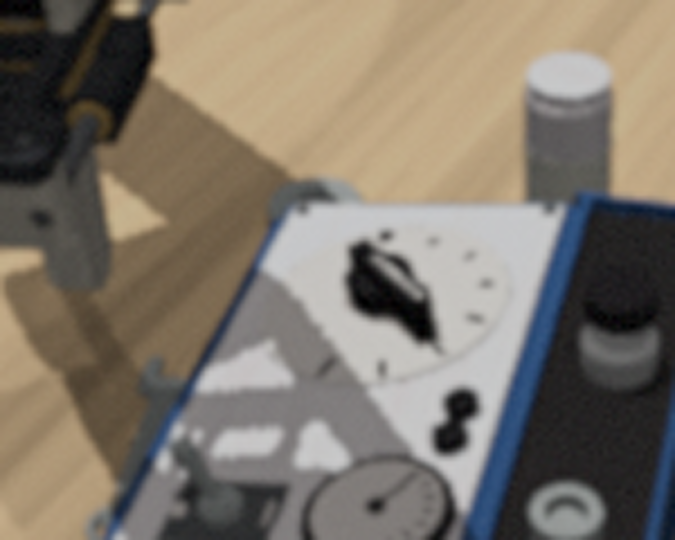

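View pics/top6.png

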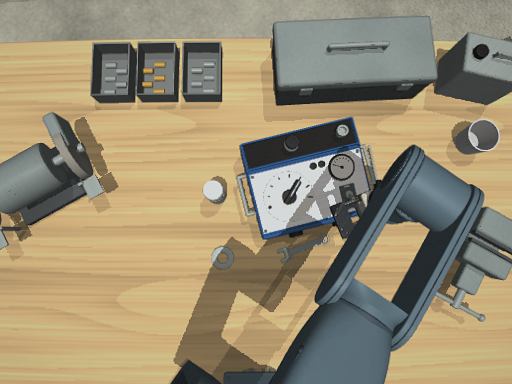

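```bash
python3 -m handwheel '[[[0.005,0,0.05,0.17],[0.005,0,0.05,0.17],[0.005,0,0.05,0.17],[0.005,0,0.05,0.17]]]'
python3 - <<'E'
from h import *
im,m=snap('wrist','wrist7.png')
p=lambda X:np.round(proj(m,X),1)
print('toggle tip off/on',[p(deck(-.065,-.09,.010)+.036*(np.cos(.3)*un+s*np.sin(.3)*ux)) for s in (-1,1)],'base',p(deck(-.065,-.09,0)),'dial',p(dial),'m5',p(selpos(-45,.058,0,.003)),'meter',p(deck(-.065,-.09)+.072*ux+.008*un))
delta(togpos(-.040,.030),-76.1)
cv2.imwrite('pics/w7z.png',cv2.resize(cv2.cvtColor(im,cv2.COLOR_RGB2BGR)[0:260,200:380],None,fx=2.3,fy=2.3,interpolation=cv2.INTER_CUBIC))
E
```

```text
clock: 8.62
ee_pos: [0.5354, -0.2307, 0.2312]
orientation: [-2.477, 1.928, 0.017]
ft_force: [1.3, 0.1, 0.7]
gripper_width: 0.0004
toggle tip off/on [array([246.6, 177.2]), array([246.7, 149.1])] base [247.2 145.8] dial [ 67.2 109.2] m5 [105.2  55.3] meter [247.5  54.5]
pos [ 0.5357 -0.2309  0.2317] yaw -75.8 F [0.5 0.3 0.3] q [-0.6   0.33  1.45  0.    1.37  0.72] t 8.67 w 0.0003
   delta frac [0.0004 0.0007 0.1963] roll 0.006
```

View pics/w7z.png

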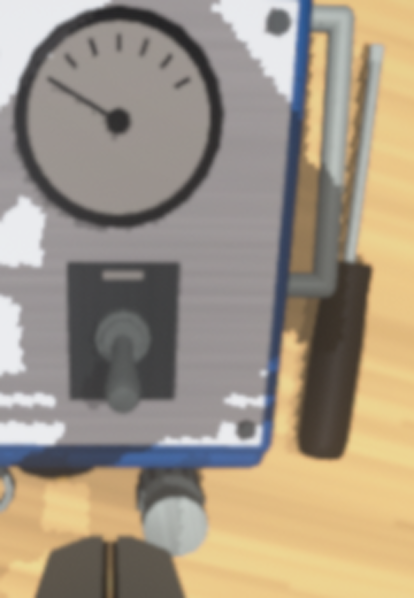

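```bash
python3 -m handwheel '[[[0.009,0,0.195,0],[0.009,0,0.195,0],[0.009,0,0.195,0],[0.009,0,0.195,0]]]'
python3 - <<'E'
from h import *
for x in (-.03,-.02,-.012,-.006): delta(togpos(x,.030))
im,m=snap('scene','scene8.png')
cv2.imwrite('pics/s8z.png',cv2.resize(cv2.cvtColor(im,cv2.COLOR_RGB2BGR)[170:320,130:300],None,fx=4,fy=4,interpolation=cv2.INTER_CUBIC))
E
```

```text
clock: 9.0
ee_pos: [0.5353, -0.2331, 0.153]
orientation: [-2.478, 1.927, 0.021]
ft_force: [0.1, 0.2, 0.5]
gripper_width: 0.0006
pos [ 0.5353 -0.2331  0.153 ] yaw -75.7 F [0.1 0.2 0.5] q [-0.6   0.39  1.56  0.    1.21  0.72] t 9.0 w 0.0006
   delta frac [-0.0063 -0.0256 -0.004 ] roll 0
pos [ 0.5353 -0.2331  0.153 ] yaw -75.7 F [0.1 0.2 0.5] q [-0.6   0.39  1.56  0.    1.21  0.72] t 9.0 w 0.0006
   delta frac [-0.0062 -0.0504 -0.0076] roll 0
pos [ 0.5353 -0.2331  0.153 ] yaw -75.7 F [0.1 0.2 0.5] q [-0.6   0.39  1.56  0.    1.21  0.72] t 9.0 w 0.0006
   delta frac [-0.0061 -0.0701 -0.0105] roll 0
pos [ 0.5353 -0.2331  0.153 ] yaw -75.7 F [0.1 0.2 0.5] q [-0.6   0.39  1.56  0.    1.21  0.72] t 9.0 w 0.0006
   delta frac [-0.0061 -0.085  -0.0127] roll 0
```

View pics/s8z.png

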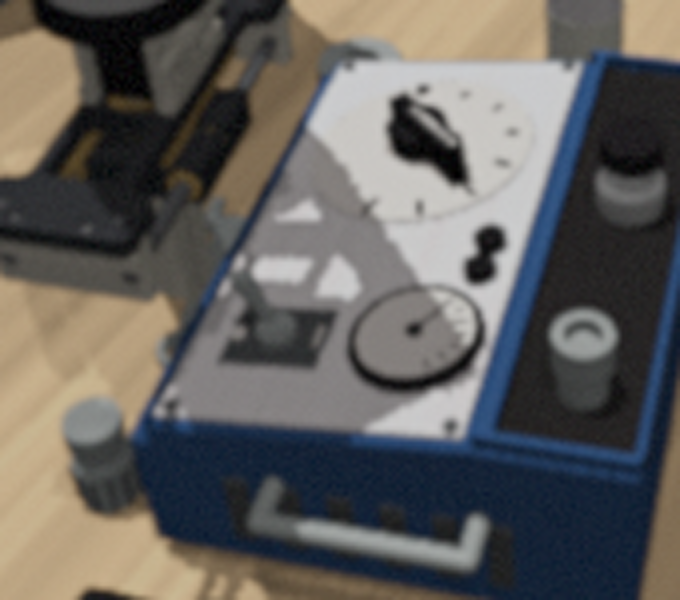

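The fingertip is in front of the toggle (bat at about (245,285) in the zoom, still off) and the nose is on the fifth bar. I'll push up the slope next.

```bash
python3 -m handwheel '[[[0,-0.02,-0.003,0],[0,-0.03,-0.005,0],[0,-0.038,-0.006,0],[0,-0.046,-0.007,0],[0,-0.054,-0.008,0],[0,-0.062,-0.009,0],[0,-0.07,-0.01,0],[0,-0.077,-0.012,0],[0,-0.084,-0.013,0],[0,-0.084,-0.013,0]]]'
python3 - <<'E'
from h import *
delta(togpos(-.006,.030))
im,m=snap('scene','scene9.png')
cv2.imwrite('pics/s9z.png',cv2.resize(cv2.cvtColor(im,cv2.COLOR_RGB2BGR)[170:320,130:300],None,fx=4,fy=4,interpolation=cv2.INTER_CUBIC))
E
```

```text
clock: 9.88
ee_pos: [0.569, -0.2262, 0.1609]
orientation: [-2.48, 1.927, 0.014]
ft_force: [-4.3, -2.6, 4.7]
gripper_width: 0.0005
pos [ 0.569  -0.2262  0.1609] yaw -75.7 F [-4.3 -2.6  4.7] q [-0.56  0.43  1.48  0.    1.25  0.76] t 9.88 w 0.0005
   delta frac [-0.01    0.0007  0.0076] roll 0
```

View pics/s9z.png

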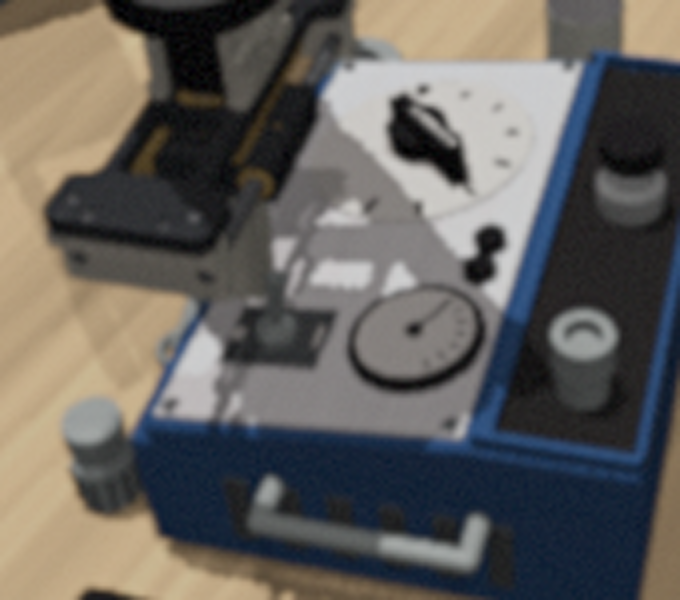

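```bash
python3 -m handwheel '[[[0,-0.004,0,0],[0,-0.008,0,0],[0,-0.012,0,0],[0,-0.016,0,0],[0,-0.02,0,0],[0,-0.02,0,0]]]'
python3 - <<'E'
from h import *
delta(togpos(-.006,.030))
im,m=snap('scene','scene10.png')
cv2.imwrite('pics/s10z.png',cv2.resize(cv2.cvtColor(im,cv2.COLOR_RGB2BGR)[170:320,130:300],None,fx=4,fy=4,interpolation=cv2.INTER_CUBIC))
E
```

```text
clock: 10.43
ee_pos: [0.5701, -0.226, 0.1609]
orientation: [2.473, -1.921, -0.03]
ft_force: [-24.4, -6.1, 12.5]
gripper_width: 0.0003
pos [ 0.5701 -0.226   0.1609] yaw -75.7 F [-24.4  -6.1  12.5] q [-0.55  0.44  1.46 -0.01  1.26  0.77] t 10.43 w 0.0003
   delta frac [-0.0101  0.0035  0.0077] roll 0
```

View pics/s10z.png

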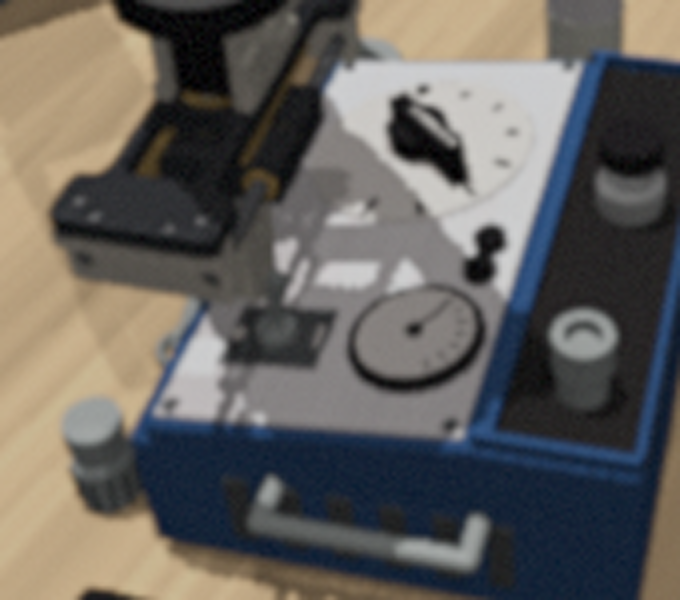

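Run:
```python
from h import *
im,m=snap('wrist','wrist10.png')
delta(togpos(-.006,.030))
cv2.imwrite('pics/w10z.png',cv2.resize(cv2.cvtColor(im,cv2.COLOR_RGB2BGR)[60:384,150:350],None,fx=1.8,fy=1.8,interpolation=cv2.INTER_CUBIC))
p=lambda X:np.round(proj(m,X),1)
print(p(deck(-.065,-.09)),[p(deck(-.065,-.09,.010)+.036*(np.cos(.3)*un+s*np.sin(.3)*ux)) for s in (-1,0,1)])
```

```text
pos [ 0.5701 -0.226   0.1609] yaw -75.7 F [-24.1  -6.8  11.5] q [-0.55  0.44  1.46 -0.01  1.26  0.77] t 10.53 w 0.0004
   delta frac [-0.0101  0.0035  0.0077] roll 0
[240.3 212.7] [array([238.1, 268.5]), array([237.9, 252.9]), array([237.8, 236.3])]
```

View pics/w10z.png

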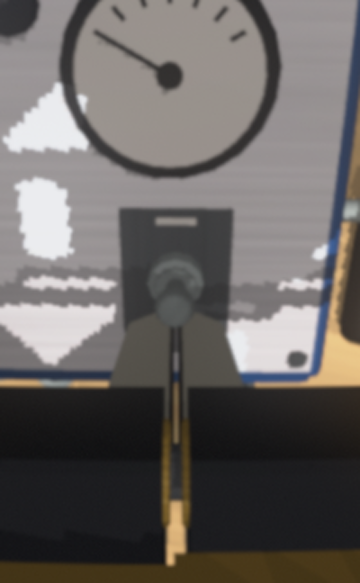

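```bash
python3 -m handwheel '[[[0,0.04,0,0],[0,0.08,0,0],[0,0.1,0,0],[0,0.1,-0.25,0],[0,0.1,-0.25,0],[0,0.1,-0.25,0],[0,0.1,-0.25,0],[0,0.1,-0.25,0]]]'
python3 - <<'E'
from h import *
im,m=snap('wrist','wrist11.png')
im,m2=snap('scene','scene11.png')
delta(togpos(-.006,.030))
cv2.imwrite('pics/s11z.png',cv2.resize(cv2.cvtColor(im,cv2.COLOR_RGB2BGR)[150:320,130:300],None,fx=3.5,fy=3.5,interpolation=cv2.INTER_CUBIC))
p=lambda X:np.round(proj(m,X),1)
print(p(deck(-.065,-.09)),[p(deck(-.065,-.09,.010)+.036*(np.cos(.3)*un+s*np.sin(.3)*ux)) for s in (-1,0,1)])
E
```

```text
clock: 11.2
ee_pos: [0.5346, -0.2364, 0.263]
orientation: [2.474, -1.921, -0.024]
ft_force: [1.0, -0.1, -0.8]
gripper_width: 0.0004
pos [ 0.5332 -0.2357  0.2603] yaw -75.7 F [0.4 0.2 0.7] q [-0.6   0.32  1.39 -0.01  1.45  0.72] t 11.3 w 0.0005
   delta frac [-0.008  -0.0969  0.2542] roll 0
[241.5 136.6] [array([240.3, 163.7]), array([240.2, 151.3]), array([240.2, 138.5])]
```

View pics/s11z.png

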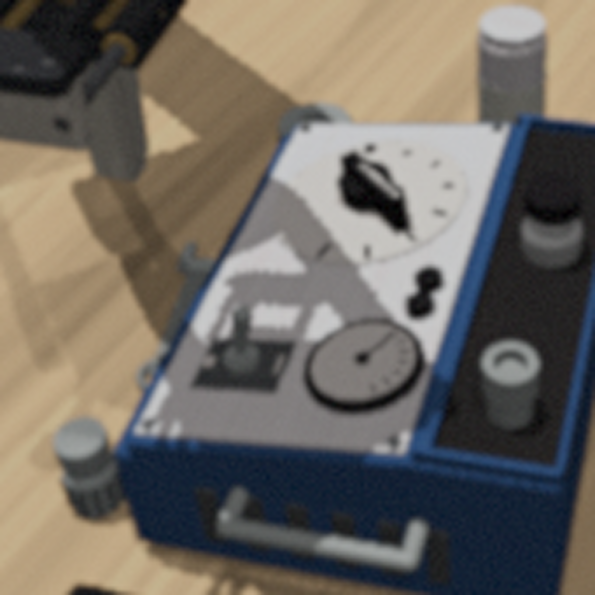

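View pics/wrist11.png

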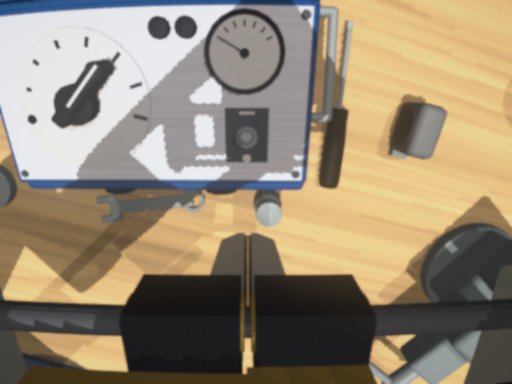

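Run:
```python
from h import *
m=ctrl.camera_model('scene')
z=lambda X:np.round((proj(m,X)-[130,150]+.5)*3.5-.5)
print('base',z(deck(-.065,-.09,0)),'off/sq/on',[z(deck(-.065,-.093,.010)+.036*(np.cos(.3*s)*un+np.sin(.3*s)*ux)) for s in (-1,0,1)])
a=cv2.imread('pics/wrist11.png')[0:230,0:360]; cv2.imwrite('pics/w11z.png',cv2.resize(a,None,fx=2.2,fy=2.2,interpolation=cv2.INTER_CUBIC))
```

```text
base [243. 362.] off/sq/on [array([204., 307.]), array([221., 306.]), array([239., 309.])]
```

View pics/w11z.png

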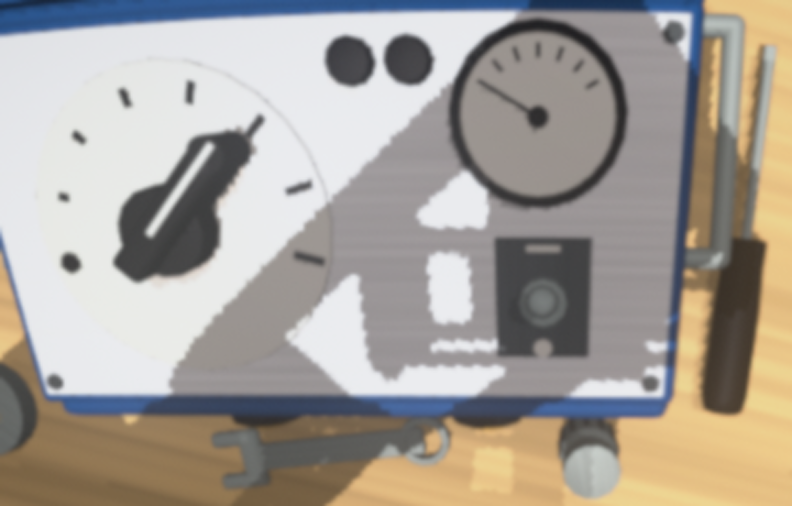

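Run:
```python
from h import *
s=ctrl.state(); print(s['clock'],s['ft_force']); print(ctrl.finish_job())
```

```text
11.3 [0.36983988 0.24816195 0.70596362]
the job is handed in; nothing more can be done
None
```

The charge-rate selector is set to step 5 and the power toggle is on. I handed the job in at 11.3 s.

- **Selector:** The pictures showed it starting at step 1, not at off, so it took four clicks. I pushed the handle round with the closed fingertips, one click at a time, and never pinched it. Before I touched the toggle, the wrist and scene pictures showed the nose on the fifth bar: dot, four bars, nose, then two more bars.
- **Toggle:** I then pushed it up the slope from its front side. The push went on a little longer than needed. The first stroke ended at about 7 N and looked unfinished, so I pushed about 1 mm more. The wrist force then rose to about 28 N because the toggle was already over and against its stop. That is below the 40 N limit, and it was the fingertips that pressed.
- **Last checks, with the arm backed off:**
  - The nose is still on the fifth bar.
  - The bat lies where the calibration puts "on": tip seen at about (245,136), predicted (240,138). It was off the "off" position, predicted at row 164.
  - The wrist force is under 1 N, so nothing is being touched.
  - The tools and parts in these last views look undisturbed. I checked them by eye, without measuring, and the last pictures did not take in every one.
- **Disagreement:** The toggle sat about 3–4 mm further right than my model of the charger. I corrected for that before pushing.

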